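Pop a bead tin from the spring dispenser and trap it on the runway

TASK

Press the key of the tin dispenser so that its spring shoots the bead tin out of the hood, and trap the tin with your other finger on the open runway, wholly clear of the hood, before it slides off the end. Only press and block: do not pinch, tip or lift the tin, and leave the other things on the bench where they are. Finish still holding the tin there, standing flat on the runway and at rest against your finger.

Things in the scene. Friction and masses are not known exactly. Their poses are not given: they have to be found in the camera images.
- dispenser: White plastic tin dispenser fixed on the bench, any place and yaw near the middle; 245 mm long (x), 102 mm wide with its key. Origin on the bench, under the runway's mid-width and level in x with the middle of the key. z up; the tin comes out along -x (roughly towards the robot); +y points to the key. Its clear-roofed hood covers x = 64 to 112 mm, the spring housing 112 to 205 mm; both 63 mm high.
- catch_spot (a point): Point on the floor of the runway beside the key (dispenser x = 0, y = 0, 30 mm above the bench); a finger over it blocks the tin well clear of the hood. The runway is a level channel 43 mm wide along x with 5 mm thick rails 7 mm high; its open part runs from the hood's mouth (x = +64 mm) to the open end (x = -40 mm), where a tin falls off.
- key_top (a point): Centre of the top of the grey key, a flat plate 30 mm (x) by 26 mm (y) beside the runway at dispenser x = 0, y = +58 mm. Its top is 50 mm above the bench when up, 40 mm fully down: then a fingertip level with it hangs 10 mm over the runway floor, above the rails but 16 mm below the top of the tin.
- ejector_key (a joint): How far the key is pressed (m): 0 up, 0.010 fully down at its stop. Spring 3 N (up) to 6 N (down), plus up to about 3 N of rubbing; it rises when released. It carries a steel gate (dispenser x = 60 to 64 mm, 8 mm high) that holds the tin in the hood and lets it go at about 0.0075.
- tin: Closed round aluminium bead tin, 40 mm diameter, 26 mm high, about 60 g, loose. It starts upright in the hood, centre at dispenser x = +85 mm, y = 0. A sprung pusher behind it drives it along the runway with about 3 N falling to 1.5 N, at about 0.15 down to 0.08 m/s, off the open end if nothing stops it; it keeps pushing a blocked tin. Origin: centre of the underside.
- tin_center (a point): Centre of the same tin, 13 mm above its underside. The tin is wholly clear of the hood when this is at dispenser x below +44 mm.
- spare_tin: Bystander: a second tin of the same shape, standing on the bench behind the key side of the dispenser. Origin under its centre.
- gold_spool: Bystander: white spool wound with brass wire, 52 mm diameter, 40 mm high, standing beside the runway on the side away from the key. Origin under its centre.
- silver_spool: Bystander: white spool wound with steel wire, 56 mm diameter, 42 mm high. Origin under its centre.
- flat_spool: Bystander: flat white spool, 60 mm diameter, 20 mm high. Origin under its centre.
- tweezers: Bystander: steel tweezers lying on the bench, 140 mm long, 6 mm high. Origin under the middle.
- pliers: Bystander: pliers with red handles lying on the bench, 150 mm long, 12 mm high. Origin under the pivot.

How it is judged:
By the outcome, as a careful person would: the job done as asked, in the order asked, and still so for the second after the job is handed in, while the arm keeps its last pose, push and grip.
It also fails if it takes over 35 s, if anything falls off the work surface, if the arm or the gripper's body presses on something with over 40 N, if the wrist force passes 120 N, or if a joint passes its speed limit or range.

ROBOT

A 6-joint arm with a two-finger parallel gripper is mounted at the origin on the work surface. World frame = base frame: x ahead of the robot, y to its left, z up, the work surface at z = 0. Lengths are in m, angles in degrees, forces in N, time in s.
With the tool pointing down it reaches from about 0.375 to 0.9 m from the base axis. Payload 3.1 kg.
Tool frame: the origin (TCP) lies at the very end of the fingers, on their centre line; the grasp point (between the pads) lies 19 mm behind it (bot.grip_point_offset is the distance from the TCP to the grasp point, in m); z points along the fingers, x is the direction in which the jaws open and shut, and the axes are right-handed (so a half turn about z gives the same grasp; the last joint's range is limited). The gripper opens to 87 mm and grips with 3 to 60 N. Pads are 19 mm wide; open, the fingers measure 117 mm over their backs; the gripper's body (75 mm by 190 mm) begins 51 mm behind the grasp point.
Start: joints at [65.46, 30.224, 82.088, -0, 67.689, -10.227], TCP at [0.154, 0.606, 0.223] pointing down, gripper open.
Joint ranges: [-176.69, 176.69], [-43.24, 126.21], [12.49, 139.97], [-82, 262], [0, 151.66], [-163.58, 163.58]. Speed limits (degrees/s): [159.86, 159.86, 180, 180, 180, 180].

INTERFACE

Orientations are given as a 3x3 rotation matrix whose columns are the frame's x, y, z axes.
In Python, from rig import bot, capture, recognise, place_of gives the robot as it stands.
- The arm moves only by the tool send_rows, never from a script. Its argument "motion" is a list of rows, each a list of 2 entries, a list of its own where there are three numbers: the shift along the tool's x, y, z in mm, then the turn about the tool's z in rad. A call has exactly 5 rows; each row shifts and turns the pose as measured when the row begins, along the tool's axes as they then stand; what a row does not reach is not made up. A row lasts 1/12 s, in which the tool goes at most 41.7 mm and 7.16 degrees, less where a joint would pass 70% of its speed; a pose out of reach is approached as far as the arm can. A call with a gripper value outside its range is refused whole. "gripper" is the closure, from 0 (fully open) to 1 (shut), set as the call begins (left out, the last holds). The fingers move at their own pace and stop on an object; the grip force is fixed at half the most. Time passes only in rows, so rows that do not move let the fingers close, or fill a call up. It gives the time, the measured TCP pose, the force and the opening at its end, in the units of the state.
- bot.read_state(): the state, without advancing time (a new reading comes with each control period).
- capture(name): name is "scene" or "top"; returns a dict with "image" (420x560x3 uint8, blue, green, red), "fx", "fy", "cx", "cy" (pixels), "dist_coeffs" ([k1, k2, p1, p2, k3] as OpenCV has them; the pictures are not rectified), "rvec" (rotation vector, rad) and "tvec" (3), from world to camera coordinates, as OpenCV has them. Camera axes: x right, y down, z forward; pixel columns grow to the right and rows downward; lengths in m; the calibration is good to about 2 mm. A picture is of the moment at which its call begins. There is no depth.
- bot.hand_in(): hands the job in, once; it reports no verdict.
Trained networks look in the newest picture that a camera, given by its name, has taken for a name from the list of things; names that differ only in an ending like _2 or _b are one class to them, and where a whole thing is asked for, a point or a joint stands for the part that bears it (a point fixed in the world has none). Each returns a list of dicts, best first, with "p" (0 to 1); they miss things now and then, are a little off and sometimes report something else, mostly with a low value. They report only what shows in the picture. A call takes as long as a camera call.
- recognise(camera, target): "xy" ([column, row] in pixels, amid what is visible of it).
- place_of(camera, target): "xy" ([column, row] in pixels: a listed point, or the origin of a listed thing).
The state is a dict: "time_s": time; "joint_positions": joint angles; "qvel": joint speeds; "tau": joint torques, N m; "position": TCP position; "tcp_rot": TCP orientation; "force": force on the tool from outside, world axes, zero at the start; "moment": the same for the moment, N m; "opening": opening from 0.0 (shut) to 1.0 (fully open).
Only numpy, scipy, OpenCV 4.12 (cv2) and the standard library are available. Lean on these libraries where they do the work, as an engineer would, in place of code of your own. Each camera call takes 0.05 s, during which the arm holds its last target.

## Working session

There is one attempt and no reset: what is moved stays moved. The work goes in short steps, Python scripts to look and compute and a tool call to move; the robot and the scene stay as the last step left them, time stands still between calls to the robot, and variables do not carry over. Pictures are saved under pics/ and viewed, and the job is handed in when it is done.

Besides the shell and the picture viewer there is one more tool, called after "Call:" as a command line: name --argument value ..., lists and objects as JSON in quotes. send_rows: Moves the arm, as the interface text tells. Its arguments: {"type":"object","properties":{"motion":{"type":"array","items":{"type":"array"}},"gripper":{"type":"number"}},"required":["motion"]}

```bash
ls; mkdir -p pics; cat > h.py <<'E'
import numpy as np,cv2
from rig import bot,capture,recognise,place_of
def ray(c,xy,z):
    K=np.array([[c['fx'],0,c['cx']],[0,c['fy'],c['cy']],[0,0,1.]])
    u=cv2.undistortPoints(np.array([[xy]],float),K,np.array(c['dist_coeffs'],float))[0,0]
    R=cv2.Rodrigues(np.array(c['rvec'],float))[0];t=np.array(c['tvec'],float).ravel()
    d=R.T@np.array([u[0],u[1],1]);o=-R.T@t
    return o+d*(z-o[2])/d[2]
def proj(c,P):
    K=np.array([[c['fx'],0,c['cx']],[0,c['fy'],c['cy']],[0,0,1.]])
    return cv2.projectPoints(np.array(P,float).reshape(-1,3),np.array(c['rvec'],float),np.array(c['tvec'],float),K,np.array(c['dist_coeffs'],float))[0][:,0]
E
python3 - <<'E'
from h import *
s=bot.read_state();print(s)
for n in ['scene','top']:
    c=capture(n);cv2.imwrite(f'pics/{n}0.png',c['image'])
    for t,z in [('dispenser',0),('catch_spot',.03),('key_top',.05),('tin',.03),('tin_center',.043),('spare_tin',0),('gold_spool',0),('silver_spool',0)]:
        for r in place_of(n,t)[:2]: print(n,t,round(r['p'],2),np.round(r['xy'],1),np.round(ray(c,r['xy'],z),4))
E
```

```text
pics
{'time_s': 0.0, 'joint_positions': array([ 6.54581875e+01,  3.02786633e+01,  8.21578633e+01, -4.45227345e-03,
        6.76882197e+01, -1.02270777e+01]), 'qvel': array([-0.09390461, -0.00448701, -0.03731102,  0.01940659,  0.13180351,
        0.05456504]), 'tau': array([-3.18910897e-04, -4.40037417e+01, -1.76589525e+01,  6.33050082e-02,
        5.82530466e-02, -1.65989582e-04]), 'position': array([0.15420605, 0.60490794, 0.22156668]), 'tcp_rot': array([[ 2.47218642e-01,  9.68959359e-01, -8.38933680e-04],
       [ 9.68957325e-01, -2.47219864e-01, -2.01039524e-03],
       [-2.15539235e-03, -3.15883753e-04, -9.99997627e-01]]), 'force': array([-0.30742503,  0.12866382, -0.19128283]), 'moment': array([ 0.015419  ,  0.01524845, -0.0102994 ]), 'opening': 0.9997956598362036}
scene dispenser 0.95 [287.2 280.8] [0.5825 0.0889 0.    ]
scene catch_spot 0.73 [289.2 272.6] [0.5774 0.0893 0.03  ]
scene key_top 0.66 [310.8 281.7] [0.5687 0.1466 0.05  ]
scene spare_tin 0.62 [284.8 337.4] [0.6826 0.1843 0.    ]
scene gold_spool 0.96 [257.4 262. ] [0.5974 0.0043 0.    ]
scene silver_spool 0.62 [459.  251.9] [0.2293 0.3174 0.    ]
top dispenser 0.77 [237.3 193.9] [0.578  0.0797 0.    ]
top catch_spot 0.93 [234.6 192.6] [0.5748 0.0859 0.03  ]
top key_top 0.4 [215.9 190.9] [0.5752 0.139  0.05  ]
top tin 0.53 [228.1 163.1] [0.6651 0.1062 0.03  ]
top spare_tin 0.51 [206.5 165.5] [0.6669 0.1742 0.    ]
top gold_spool 0.73 [268.7 191.4] [ 0.5855 -0.0147  0.    ]
top silver_spool 0.68 [230.6 161.9] [0.6781 0.101  0.    ]
top silver_spool 0.63 [156.3 310.1] [0.2342 0.3115 0.    ]
```

```bash
python3 - <<'E'
import cv2
a=cv2.imread('pics/scene0.png');b=cv2.imread('pics/top0.png')
cv2.imwrite('pics/s1.png',cv2.resize(a[200:380,180:420],None,fx=3.3,fy=3.3,interpolation=cv2.INTER_CUBIC))
cv2.imwrite('pics/t1.png',cv2.resize(b[90:240,150:350],None,fx=4,fy=4,interpolation=cv2.INTER_CUBIC))
E
```

```text
(no output)
```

View pics/s1.png

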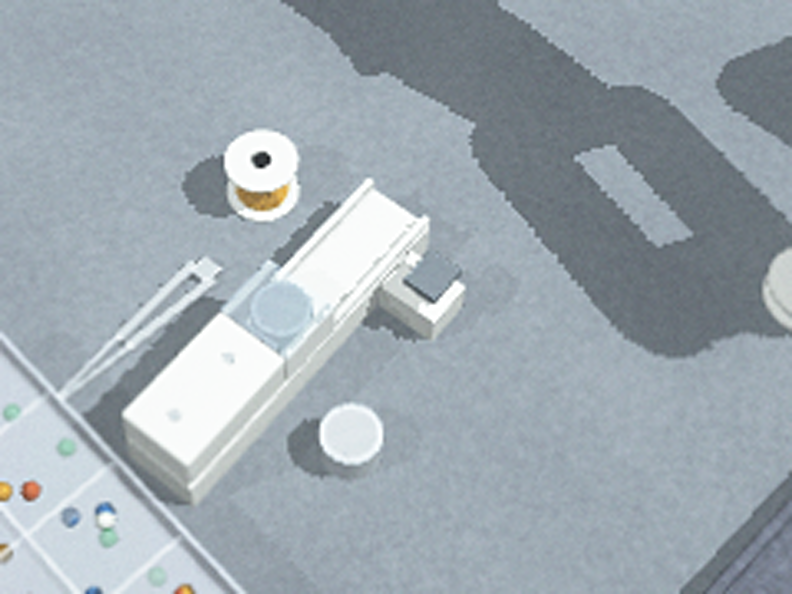

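View pics/t1.png

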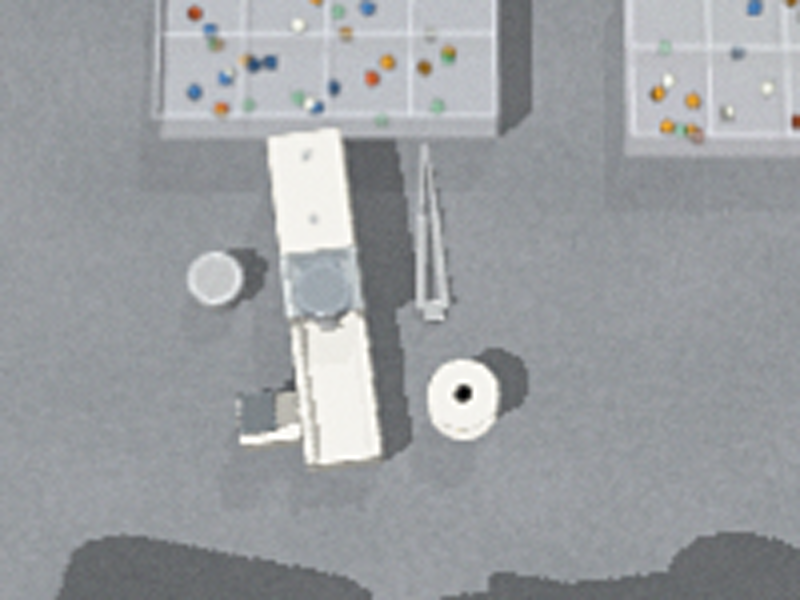

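View pics/scene0.png

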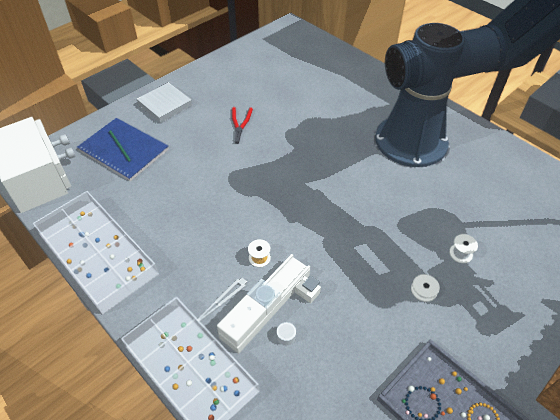

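```bash
cat > fit.py <<'E'
from h import *
from scipy.optimize import least_squares
cs=capture('scene');ct=capture('top')
M=lambda x,y,z:(x/1e3,y/1e3,z/1e3)
S=[((125,413),M(205,-26.5,63)),((190,475),M(205,26.5,63)),((370,182),M(-40,-26.5,37)),((428,220),M(-40,26.5,37)),((436,277),M(0,58,50))]
T=[((268,138),M(205,26.5,63)),((340,130),M(205,-26.5,63)),((307,465),M(-40,26.5,37)),((381,460),M(-40,-26.5,37)),((257,411),M(0,58,50))]
obs=[(cs,np.array(p)/3.3+[180,200],m) for p,m in S]+[(ct,np.array(p)/4+[150,90],m) for p,m in T]
def W(v,m):
    c,s=np.cos(v[2]),np.sin(v[2]);return [v[0]+c*m[0]-s*m[1],v[1]+s*m[0]+c*m[1],m[2]]
def f(v,o=obs): return np.concatenate([proj(c,W(v,m))[0]-p for c,p,m in o])
for o in (obs,obs[:5],obs[5:]):
    r=least_squares(f,[.575,.087,.15],args=(o,),loss='soft_l1');print(r.x[:2],np.degrees(r.x[2]));print(np.round(f(r.x,o).reshape(-1,2),1).tolist())
E
python3 fit.py
```

```text
[0.57612141 0.09094597] 7.675201802913456
[[-0.6, -0.1], [-0.5, -3.4], [-0.4, -2.0], [0.7, -1.2], [-0.6, -1.8], [-2.2, -0.6], [-2.4, -0.9], [-1.3, -0.2], [-1.8, -1.4], [-1.7, 0.4]]
[0.57873411 0.09442836] 7.915519823910619
[[-0.3, 2.1], [-0.0, -1.1], [-0.2, -0.4], [1.0, 0.3], [-0.2, -0.2]]
[0.57428098 0.08617697] 6.998196915115698
[[0.2, -0.2], [0.0, -0.3], [0.1, 0.3], [-0.3, -0.6], [-0.0, 0.8]]
```

Call:
send_rows --motion '[[[-16, 20, 0], -0.077], [[-18, 20, 0], -0.077], [[-20, 18, 0], -0.077], [[-22, 18, 0], -0.077], [[-24, 18, 0], -0.077]]' --gripper 0.506

```text
time_s: 1.42
position: [0.2391, 0.4995, 0.2223]
tcp_rot: [[-0.161, 0.987, 0.0], [0.987, 0.161, 0.006], [0.006, 0.001, -1.0]]
force: [-0.2, -0.1, 0.0]
opening: 0.709
```

```bash
cat > go.py <<'E'
from h import *
import sys
def go(tx,ty,tz,yaw):
    s=bot.read_state();R=s['tcp_rot'];p=s['position']
    x=R[:,0];a=np.degrees(np.arctan2(x[1],x[0]))
    print('t',round(s['time_s'],2),'pos',np.round(p,4),'ang',round(a,2),'zax',np.round(R[:,2],3),'F',np.round(s['force'],1),'op',round(s['opening'],3))
    print('shift mm',np.round(R.T@(np.array([tx,ty,tz])-p)*1e3,1),'turn',round(-np.radians(yaw+90-a),4))
go(*map(float,sys.argv[1:]))
E
python3 go.py .573 .120 .13 7.6
```

```text
t 1.42 pos [0.2391 0.4995 0.2223] ang 99.27 zax [ 0.     0.006 -1.   ] F [-0.2 -0.1  0. ] op 0.709
shift mm [-428.8  268.3   90.2] turn 0.0291
```

Call:
send_rows --motion '[[[-32, 20, 0], 0.006], [[-34, 21, 0], 0.006], [[-34, 21, 0], 0.006], [[-34, 21, 0], 0.006], [[-34, 21, 0], 0.005]]'

```text
time_s: 1.83
position: [0.3712, 0.3446, 0.2225]
tcp_rot: [[-0.141, 0.99, 0.003], [0.99, 0.14, 0.009], [0.008, 0.004, -1.0]]
force: [1.4, 1.2, 0.1]
opening: 0.498
```

Call:
send_rows --motion '[[[-34, 21, 0], 0], [[-34, 21, 0], 0], [[-34, 21, 0], 0], [[-34, 21, 0], 0], [[-30, 18, 0], 0]]'

```text
time_s: 2.25
position: [0.5012, 0.1864, 0.2231]
tcp_rot: [[-0.14, 0.99, 0.007], [0.99, 0.14, 0.01], [0.009, 0.008, -1.0]]
force: [1.1, 0.8, -0.0]
opening: 0.493
```

```bash
python3 go.py .573 .120 .13 7.6
```

```text
t 2.25 pos [0.5012 0.1864 0.2231] ang 98.02 zax [ 0.007  0.01  -1.   ] F [ 1.1  0.8 -0. ] op 0.493
shift mm [-76.7  61.   92.9] turn 0.0074
```

Call:
send_rows --motion '[[[-20, 16, 10], 0.002], [[-20, 16, 22], 0.002], [[-20, 14, 22], 0.002], [[-12, 10, 22], 0.001], [[-5, 5, 16], 0]]'

```text
time_s: 2.67
position: [0.5872, 0.1085, 0.1343]
tcp_rot: [[-0.123, 0.992, 0.028], [0.992, 0.123, 0.01], [0.006, 0.029, -1.0]]
force: [-0.5, 0.6, -0.1]
opening: 0.493
```

```bash
python3 go.py .573 .120 .13 7.6
```

```text
t 2.67 pos [0.5872 0.1085 0.1343] ang 97.08 zax [ 0.028  0.01  -1.   ] F [-0.5  0.6 -0.1] op 0.493
shift mm [ 13.1 -12.8   4. ] turn -0.009
```

Call:
send_rows --motion '[[[6, -6, 0], -0.004], [[3, -3, 0], -0.003], [[0, 0, 0], 0], [[0, 0, 0], 0], [[0, 0, 0], 0]]'

```text
time_s: 3.08
position: [0.5753, 0.116, 0.1319]
tcp_rot: [[-0.129, 0.991, 0.023], [0.992, 0.129, 0.01], [0.007, 0.024, -1.0]]
force: [-0.8, 0.4, 0.5]
opening: 0.489
```

```bash
python3 go.py .573 .120 .13 7.6; python3 - <<'E'
from h import *
s=bot.read_state()
for n,x0,y0,w,hh,k in [('scene',180,200,240,180,3.3),('top',150,90,200,150,4)]:
    c=capture(n);im=c['image']
    p=proj(c,s['position'])[0];print(n,'tcp px',p, 'crop',((p-[x0,y0])+.5)*k)
    for d in (.029,-.029):
        q=proj(c,s['position']+s['tcp_rot'][:,0]*d)[0];print(((q-[x0,y0])+.5)*k)
    cv2.imwrite(f'pics/{n}2.png',cv2.resize(im[y0:y0+hh,x0:x0+w],None,fx=k,fy=k,interpolation=cv2.INTER_CUBIC))
E
```

```text
t 3.08 pos [0.5753 0.116  0.1319] ang 97.39 zax [ 0.023  0.01  -1.   ] F [-0.8  0.4  0.5] op 0.489
shift mm [ 4.2 -1.8  1.9] turn -0.0036
scene tcp px [299.93021328 253.6270398 ] crop [397.41970381 178.61923133]
[434.89547653 203.06545631]
[360.75026296 154.68891389]
top tcp px [221.30055588 183.71606579] crop [287.20222351 376.86426314]
[244.98931292 382.20236453]
[329.38133238 371.54393481]
```

View pics/scene2.png

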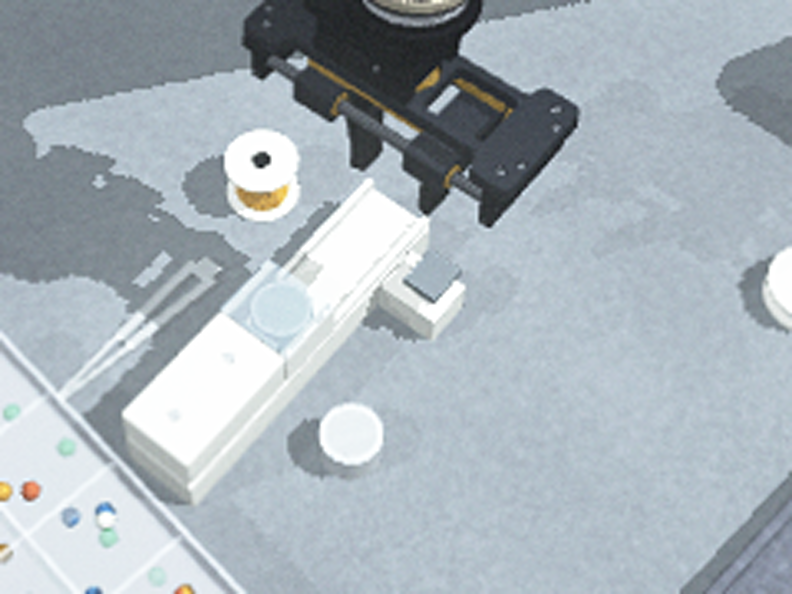

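View pics/top2.png

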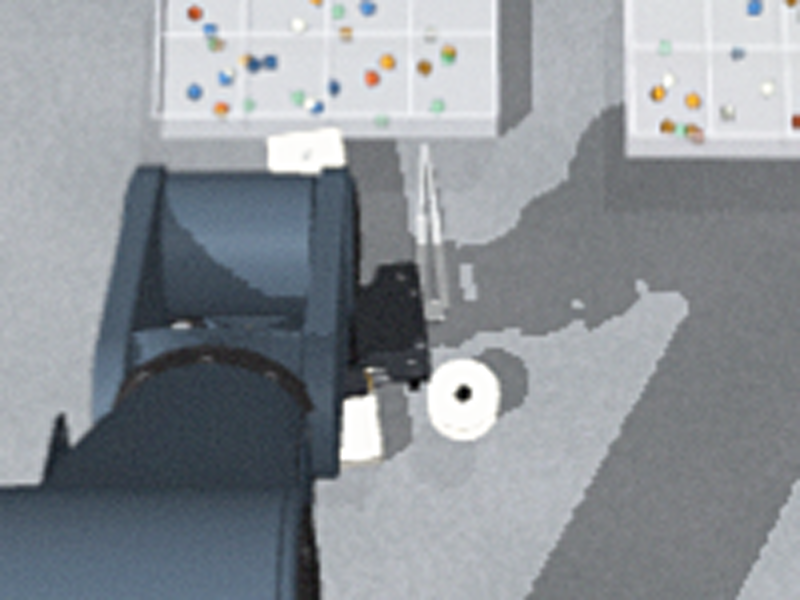

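```bash
python3 - <<'E'
from h import *
s=bot.read_state();c=capture('scene');im=c['image'];k=10
cr=cv2.resize(im[222:292,270:340],None,fx=8,fy=8,interpolation=cv2.INTER_CUBIC)
R=s['tcp_rot']
for sg in (1,-1):
  for i in (21.5,36.5):
    for j in (-9.5,9.5):
      q=proj(c,s['position']+R@np.array([sg*i,j,0])/1e3)[0]
      q=((q-[270,222])+.5)*8;cv2.circle(cr,tuple(int(v) for v in q),3,(0,0,255),-1)
cv2.imwrite('pics/z3.png',cr)
E
```

```text
(no output)
```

View pics/z3.png

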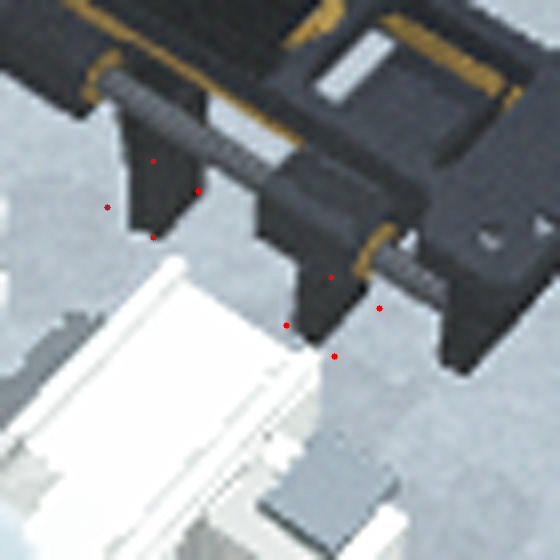

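```bash
cat >> fit.py <<'E'
print('---')
Z=[((172,257),M(-40,-26.5,37)),((322,347),M(-40,26.5,37)),((325,432),M(-15,58-13,50)),((400,483),M(-15,71,50)),((335,551),M(15,71,50)),((262,500),M(15,45,50))]
o2=[(cs,(np.array(p)+.5)/3.3-.5+[180,200]-.56,m) for p,m in S[:2]]+[(cs,(np.array(p)+.5)/8-.5+[270,222]-.56,m) for p,m in Z]
r=least_squares(f,[.575,.087,.15],args=(o2,),loss='soft_l1');print(r.x[:2],np.degrees(r.x[2]));print(np.round(f(r.x,o2).reshape(-1,2),1).tolist())
v=r.x; print('target',W(v,M(0,29,0)),W(v,M(0,0,0)),W(v,M(0,58,0)))
E
python3 fit.py
```

```text
[0.57612141 0.09094597] 7.675201802913456
[[-0.6, -0.1], [-0.5, -3.4], [-0.4, -2.0], [0.7, -1.2], [-0.6, -1.8], [-2.2, -0.6], [-2.4, -0.9], [-1.3, -0.2], [-1.8, -1.4], [-1.7, 0.4]]
[0.57873411 0.09442836] 7.915519823910619
[[-0.3, 2.1], [-0.0, -1.1], [-0.2, -0.4], [1.0, 0.3], [-0.2, -0.2]]
[0.57428098 0.08617697] 6.998196915115698
[[0.2, -0.2], [0.0, -0.3], [0.1, 0.3], [-0.3, -0.6], [-0.0, 0.8]]
---
[0.57821971 0.0894458 ] 8.21082986028124
[[-0.4, 1.6], [-0.1, -1.9], [-0.1, 0.2], [-0.0, 1.0], [0.1, -0.8], [0.4, -0.8], [0.4, 0.3], [-0.2, 0.1]]
target [np.float64(0.5740780451970656), np.float64(0.11814853182938241), 0.0] [np.float64(0.578219709644033), np.float64(0.08944580346414287), 0.0] [np.float64(0.5699363807500983), np.float64(0.14685126019462197), 0.0]
```

```bash
python3 go.py .574 .118 .065 7.8
```

```text
t 3.33 pos [0.5758 0.1156 0.1316] ang 97.35 zax [ 0.023  0.01  -1.   ] F [-0.8 -0.2  0.3] op 0.495
shift mm [ 2.2 -3.1 66.6] turn -0.0078
```

Call:
send_rows --motion '[[[1, -1, 16], -0.004], [[1, -1, 16], -0.004], [[0, -1, 16], 0], [[0, 0, 12], 0], [[0, 0, 3], 0]]' --gripper 0.44

```text
time_s: 3.75
position: [0.5776, 0.1183, 0.0702]
tcp_rot: [[-0.137, 0.99, 0.033], [0.991, 0.137, 0.01], [0.005, 0.034, -0.999]]
force: [-0.8, -0.7, -0.4]
opening: 0.555
```

```bash
cat > look.py <<'E'
from h import *
import sys
s=bot.read_state();c=capture('scene');im=c['image']
cv2.imwrite(sys.argv[1],cv2.resize(im[222:292,260:340],None,fx=8,fy=8,interpolation=cv2.INTER_CUBIC))
E
python3 go.py .574 .118 .065 7.8; python3 look.py pics/z4.png
```

```text
t 3.75 pos [0.5776 0.1183 0.0702] ang 97.89 zax [ 0.033  0.01  -0.999] F [-0.8 -0.7 -0.4] op 0.555
shift mm [ 0.2 -3.8  5.1] turn 0.0015
```

View pics/z4.png

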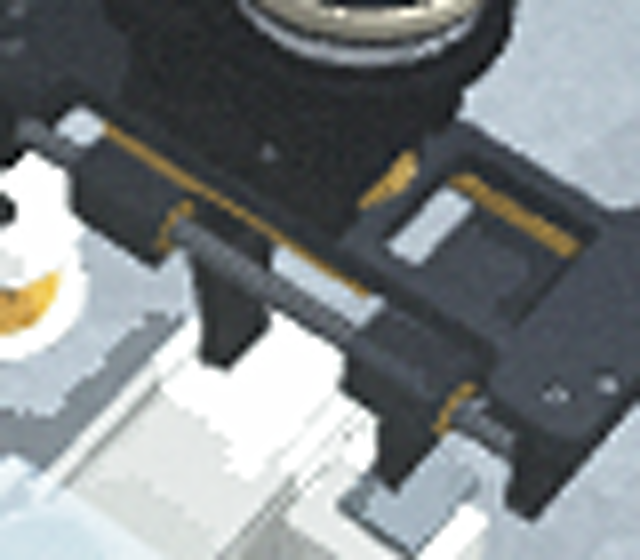

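```bash
python3 - <<'E'
from h import *
s=bot.read_state();c=capture('scene');im=c['image']
cr=cv2.resize(im[222:292,260:340],None,fx=8,fy=8,interpolation=cv2.INTER_CUBIC)
R=s['tcp_rot'];p=s['position']
def dot(P,col):
  q=((proj(c,P)[0]+.5-[260,222]))*8;cv2.circle(cr,tuple(int(v) for v in q),3,col,-1)
h=.555*87/2
for sg in (1,-1):
  for i in (h,h+8):
    for j in (-9.5,9.5):
      P=p+R@np.array([sg*i,j,0])/1e3; dot(P,(0,0,255))
      P=P.copy();P[2]=.05 if sg>0 else .04; dot(P,(0,255,0))
cv2.imwrite('pics/z5.png',cr)
E
```

```text
(no output)
```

View pics/z5.png

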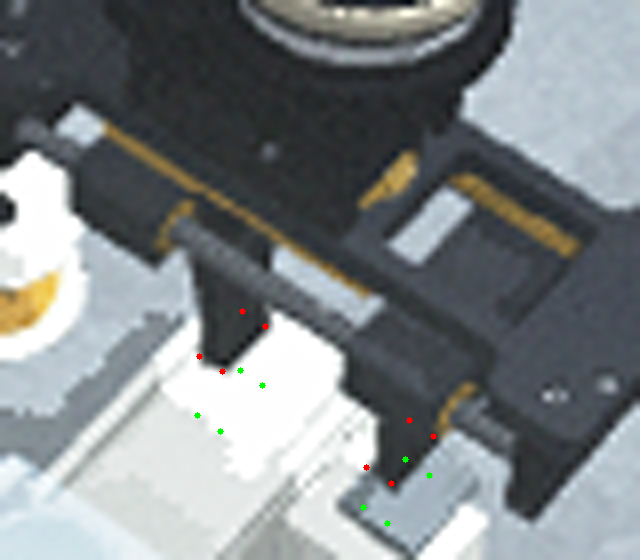

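Call:
send_rows --motion '[[[1, -2, 4], 0], [[1, -2, 5], 0], [[0, -1, 4], 0], [[0, 0, 1], 0], [[0, 0, 0], 0]]'

```text
time_s: 4.27
position: [0.575, 0.12, 0.0587]
tcp_rot: [[-0.137, 0.99, 0.039], [0.991, 0.137, 0.01], [0.004, 0.04, -0.999]]
force: [-0.7, -0.0, 0.1]
opening: 0.561
```

```bash
python3 go.py .575 .119 .040 7.9; python3 look.py pics/z6.png
```

```text
t 4.27 pos [0.575  0.12   0.0587] ang 97.89 zax [ 0.039  0.01  -0.999] F [-0.7 -0.   0.1] op 0.561
shift mm [-1.  -0.9 18.7] turn -0.0001
```

View pics/z6.png

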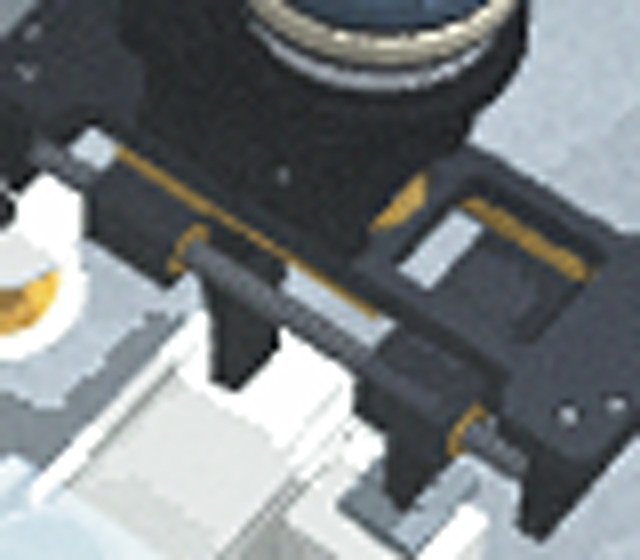

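Call:
send_rows --motion '[[[0, 0, 5], 0], [[0, 0, 5], 0], [[0, 0, 4], 0], [[0, 0, 4], 0], [[0, 0, 3], 0]]'

```text
time_s: 4.73
position: [0.5766, 0.1201, 0.0398]
tcp_rot: [[-0.138, 0.99, 0.041], [0.99, 0.137, 0.01], [0.004, 0.042, -0.999]]
force: [-7.6, -2.4, 36.6]
opening: 0.557
```

```bash
python3 go.py .575 .119 .040 7.9; python3 look.py pics/z7.png
```

```text
t 4.73 pos [0.5766 0.1201 0.0398] ang 97.91 zax [ 0.041  0.01  -0.999] F [-7.6 -2.4 36.6] op 0.557
shift mm [-0.9 -1.7 -0.3] turn 0.0002
```

View pics/z7.png

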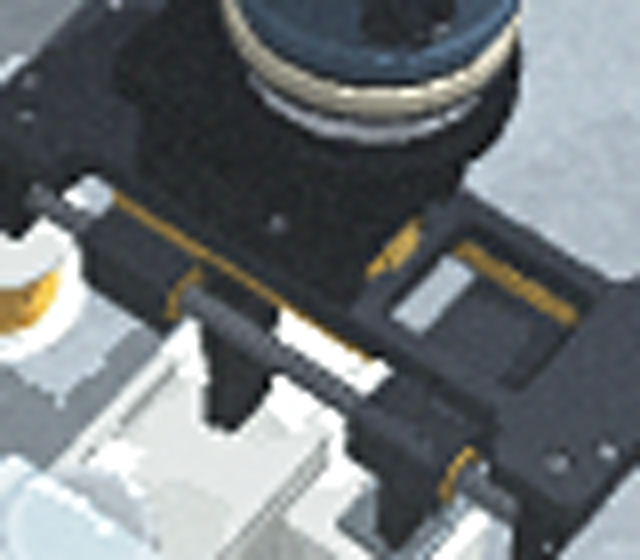

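Call:
send_rows --motion '[[[0, 0, 2], 0], [[0, 0, 1.5], 0], [[0, 0, 1.5], 0], [[0, 0, 1.5], 0], [[0, 0, 1.5], 0]]'

```text
time_s: 5.2
position: [0.5765, 0.1201, 0.0403]
tcp_rot: [[-0.137, 0.99, 0.042], [0.991, 0.137, 0.01], [0.005, 0.043, -0.999]]
force: [-3.5, -0.3, 13.5]
opening: 0.557
```

```bash
python3 go.py .575 .119 .040 7.9; python3 look.py pics/z8.png;python3 - <<'E'
from h import *
c=capture('scene');cv2.imwrite('pics/s8.png',cv2.resize(c['image'][200:380,180:420],None,fx=3.3,fy=3.3,interpolation=cv2.INTER_CUBIC))
for t in('tin','tin_center'):
  for r in place_of('scene',t)[:3]:print(t,r,ray(c,r['xy'],.03 if t=='tin' else .043))
E
```

```text
t 5.2 pos [0.5765 0.1201 0.0403] ang 97.88 zax [ 0.042  0.01  -0.999] F [-3.5 -0.3 13.5] op 0.557
shift mm [-0.9 -1.6  0.2] turn -0.0004
tin {'xy': [277.8, 279.6], 'p': 0.66} [0.60826121 0.08487873 0.03      ]
tin_center {'xy': [280.7, 281.4], 'p': 0.72} [0.612248   0.09819037 0.043     ]
```

View pics/s8.png

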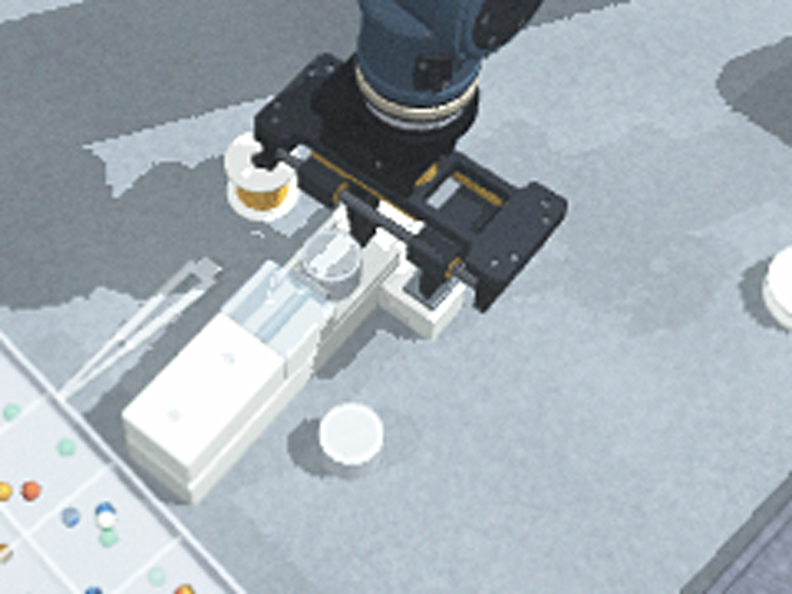

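Call:
send_rows --motion '[[[0, 0, 1.5], 0], [[0, 0, 1.5], 0], [[0, 0, 1.5], 0], [[0, 0, 1.5], 0], [[0, 0, 1.5], 0]]'

```text
time_s: 5.82
position: [0.5764, 0.1201, 0.0402]
tcp_rot: [[-0.136, 0.99, 0.043], [0.991, 0.136, 0.011], [0.005, 0.044, -0.999]]
force: [-3.5, -0.7, 13.6]
opening: 0.559
```

```bash
python3 go.py .575 .119 .040 7.9; python3 - <<'E'
from h import *
c=capture('scene');cv2.imwrite('pics/z9.png',cv2.resize(c['image'][240:310,240:320],None,fx=8,fy=8,interpolation=cv2.INTER_CUBIC))
for t in('tin','tin_center'):
  for r in place_of('scene',t)[:3]:
    P=ray(c,r['xy'],.03 if t=='tin' else .043);d=P[:2]-[.578,.0905];a=np.radians(7.9)
    print(t,r,P,'disp x,y',d@[np.cos(a),np.sin(a)],d@[-np.sin(a),np.cos(a)])
E
```

```text
t 5.82 pos [0.5764 0.1201 0.0402] ang 97.81 zax [ 0.043  0.011 -0.999] F [-3.5 -0.7 13.6] op 0.559
shift mm [-0.9 -1.6  0.2] turn -0.0015
tin {'xy': [279.2, 280.7], 'p': 0.57} [0.60796812 0.08904846 0.03      ] disp x,y 0.029484196629158178 -0.005556719367550793
tin_center {'xy': [282.1, 278.1], 'p': 0.82} [0.60426207 0.09428862 0.043     ] disp x,y 0.0265335546391642 0.00014308158948222685
```

View pics/z9.png

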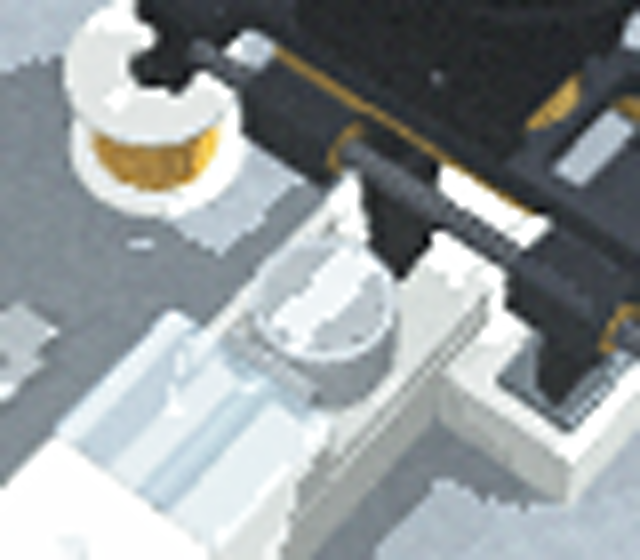

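```bash
python3 - <<'E'
from h import *
c=capture('scene');a=cv2.imread('pics/z9.png');b=cv2.resize(c['image'][240:310,240:320],None,fx=8,fy=8,interpolation=cv2.INTER_CUBIC)
print('diff tin area',cv2.absdiff(a,b)[230:420,230:410].mean(),cv2.absdiff(a,b).mean())
o=cv2.resize(cv2.imread('pics/s8.png'),(240,180),interpolation=cv2.INTER_AREA)[40:110,60:140]
n=c['image'][240:310,240:320]
print(cv2.absdiff(o,n)[28:53,28:51].mean(),cv2.absdiff(o,n).mean())
s=bot.read_state();print(s['time_s'],s['force'],s['position'])
bot.hand_in()
E
```

```text
diff tin area 1.7723391812865497 1.848744419642857
4.361739130434783 3.8038690476190475
6.0167 [-3.51663202 -0.2591048  13.26698467] [0.57642219 0.12009096 0.04024055]
the job is handed in; nothing more can be done
```

I pressed the key to its stop with one finger and held the other finger over the runway beside it. The spring shot the tin out and that finger stopped it. I handed in at 6.0 s with the key still held down.

**Tin:** The last pictures show it standing flat on the runway against the finger. Its centre is at about dispenser x = +27 to +30 mm, inside the 44 mm limit for being clear of the hood. It had not visibly moved between pictures.

**Force:** The wrist force was steady at about 13.5 N upward. It had been 36.6 N in a reading when the key bottomed out.

**What disagreed or was not ideal:**
- The two cameras placed the dispenser about 9 mm apart. I trusted the scene camera because it agreed with the measured fingertip position to about 1.5 mm.
- The fingertips are thinner than I first assumed, about 8 mm instead of 15 mm. I reset the gripper opening before descending.
- The tool ended up leaning about 2.5 degrees, which I could not correct with the moves available.
- My last full view of the bench, with the tin already caught, showed the other objects where they had been.

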